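# Load the autosampler carousel in run order

### The arm

A 6-joint arm with a two-finger parallel gripper is mounted at the origin on a cart in front of the work surface, level with it; the furniture and walls round the work are solid. World frame = base frame: x ahead of the robot, y to its left, z up, the work surface at z = 0. Lengths are in m, angles in rad, forces in N, time in s.
With the tool pointing down it reaches from about 0.325 to 0.9 m from the base axis. Payload 3.5 kg.
Tool frame: the origin (TCP) lies between the finger pads; the fingertips stand 8 mm ahead of it and the grasp point (between the pads) lies 11 mm behind it; z points along the fingers, y is the line along which they close (so a half turn about z gives the same grasp; the last joint's range is limited). The gripper opens to 85 mm and grips with 20 to 120 N. Pads are 22 mm wide; open, the fingers measure 114 mm over their backs; the gripper's body (76 mm by 85 mm) begins 54 mm behind the grasp point. The pads swing forward as they close: fully open they stand 13 mm farther back than shut.
Start: joints at [-1.343, 0.276, -0.026, 1.268, 0, 1.467], TCP at [0.203, -0.591, 0.239] pointing down, gripper open.
Joint ranges: [-3.12, 3.12], [-0.85, 1.88], [-1.08, 1.24], [-1.95, 2.15], [-1.57, 1.53], [-3.14, 3.14]. Speed limits (rad/s): [2.57, 2.57, 3.14, 3.14, 3.14, 3.14].

### API

Orientations are given as a unit quaternion [w, x, y, z].
In Python, from plant import observe, eyes, env gives the robot as it stands. The module is installed in compiled form; this text tells all that it offers.
- The arm moves only by the tool apply_moves, never from a script. Its arguments are lists of equal length, an entry for each row: "offset": the shift along the tool's x, y, z in mm, a list of three; "turn": the turn, a rotation vector about the tool's x, y, z in degrees, a list of three. A call has exactly 8 rows; each row shifts and turns the commanded pose from where the row before left it, along the tool's axes as they then stand; what a row does not reach is not made up. A row lasts 1/8 s, in which the tool goes at most 62.5 mm and 10.7 degrees, less where a joint would pass 70% of its speed; a pose out of reach is approached as far as the arm can. A call with a gripper value outside its range is refused whole. "grip" is the finger opening in mm, from 0 to 85.4, set as the call begins (left out, the last holds). The fingers move at their own pace and stop on an object; the grip force is fixed at half the most. Time passes only in rows, so rows that do not move let the fingers close, or fill a call up. It gives the time, the measured TCP pose, the force, the opening and the grip force at its end, in the units of the state.
- observe(): the state, without advancing time (a new reading comes with each control period).
- eyes.read_camera(name): name is "scene" or "top" or "wrist"; returns the picture (384x512x3 uint8, blue, green, red); there is no depth.
- eyes.camera_params(name): a dict with "mtx" (3x3 intrinsics, pixels), "camera_from_world" (4x4, takes a point from world to camera coordinates). Camera axes: x right, y down, z forward; pixel columns grow to the right and rows downward; lengths in m; the calibration is good to about 2 mm. A picture is of the moment at which its call begins: read the wrist's pose just before it. camera_params takes no time and is no camera call; for the wrist camera it gives the pose at the moment of the call.
- env.job_done(): hands the job in; it is judged then, once.
The state is a dict: "time_s": time; "qpos": joint angles; "joint_velocities": joint speeds; "joint_efforts": joint torques, N m; "tcp_pos": TCP position; "eef_rot": TCP orientation; "wrist_force": force on the tool from outside, world axes, zero at the start; "torque": the same for the moment, N m; "width": finger opening in m; "finger_force": force on a finger pad.
Only numpy, scipy, OpenCV 4.12 (cv2) and the standard library are available. Lean on these libraries where they do the work, as an engineer would, in place of code of your own. Each camera call takes 0.05 s, during which the arm holds its last target. There are 200 camera calls.

### The job

The four white-capped sample tubes in the front row of the blue rack stand in run order, first at the left end as you face the bench from the robot. Working from the left, move them one after another into the round sample carousel: the first into the pocket next clockwise (seen from above) after the red-capped rinse bottle, each following one into the next pocket clockwise. Lower each tube fully into its pocket rather than dropping it, keep the tubes upright, and leave the rinse bottle where it is.

Things in the scene. Friction and masses are not known exactly. Their poses are not given: they have to be found in the camera images.
- sample_a: screw-cap sample tube, white ribbed cap, one of four alike, told apart only by place. 113 mm tall, body 28 mm wide, cap 34 mm wide, 100 to 113 mm above the origin, 30 to 65 g. Origin: centre of its underside, z up the tube. At the start it stands in any one of the front holes of tube_rack. Lift it by the cap, straight up.
- sample_b: screw-cap sample tube, white ribbed cap, one of four alike, told apart only by place. 113 mm tall, body 28 mm wide, cap 34 mm wide, 100 to 113 mm above the origin, 30 to 65 g. Origin: centre of its underside, z up the tube. At the start it stands in any one of the front holes of tube_rack. Lift it by the cap, straight up.
- sample_c: screw-cap sample tube, white ribbed cap, one of four alike, told apart only by place. 113 mm tall, body 28 mm wide, cap 34 mm wide, 100 to 113 mm above the origin, 30 to 65 g. Origin: centre of its underside, z up the tube. At the start it stands in any one of the front holes of tube_rack. Lift it by the cap, straight up.
- sample_d: screw-cap sample tube, white ribbed cap, one of four alike, told apart only by place. 113 mm tall, body 28 mm wide, cap 34 mm wide, 100 to 113 mm above the origin, 30 to 65 g. Origin: centre of its underside, z up the tube. At the start it stands in any one of the front holes of tube_rack. Lift it by the cap, straight up.
- tube_rack: blue rack, 83 x 157 x 74 mm, fixed, left or right of the carousel, turned up to 0.45 rad. Origin: centre of its underside; y to the rows' left end, x away from the robot. Tubes stand at x = -19.5, y = 58.5 (left), 19.5, -19.5, -58.5 mm on a floor 7 mm up; back row empty. Caps are 5 mm apart: grip across the row, along x. Holes 35 mm square.
- pocket_1: white open sleeve on the carousel, next clockwise (from above) after the rinse bottle. Fixed. Origin: centre of its underside, 11 mm above the worktop; z up. Inner floor 3 mm above the origin (there a seated tube's origin stands), rim 58 mm above it. Bore 32 mm wide at the floor, 34 mm at 46 mm, then a funnel to 46 mm at the rim.
- pocket_2: white open sleeve on the carousel, next clockwise after pocket_1. Fixed. Origin: centre of its underside, 11 mm above the worktop; z up. Inner floor 3 mm above the origin (there a seated tube's origin stands), rim 58 mm above it. Bore 32 mm wide at the floor, 34 mm at 46 mm, then a funnel to 46 mm at the rim.
- pocket_3: white open sleeve on the carousel, next clockwise after pocket_2. Fixed. Origin: centre of its underside, 11 mm above the worktop; z up. Inner floor 3 mm above the origin (there a seated tube's origin stands), rim 58 mm above it. Bore 32 mm wide at the floor, 34 mm at 46 mm, then a funnel to 46 mm at the rim.
- pocket_4: white open sleeve on the carousel, next clockwise after pocket_3; the like pocket beyond it stays empty. Fixed. Origin: centre of its underside, 11 mm above the worktop; z up. Inner floor 3 mm above the origin (there a seated tube's origin stands), rim 58 mm above it. Bore 32 mm wide at the floor, 34 mm at 46 mm, then a funnel to 46 mm at the rim.
- rinse_bottle: red-capped bottle, 44 mm wide, 110 mm tall, 0.25 kg, loose in the carousel's one wide sleeve. Origin: centre of its underside, 14 mm above the worktop. Carousel: round grey tray, 220 mm wide, fixed, turned any way; six sleeves 60 degrees apart on a 80 mm radius; in its centre a post with a black knob 34 mm wide, 93 mm high.
Mind the look-alikes: they are no part of the job. What is shaped like the sample_d but pink is not meant. Leave any green look-alike of the sample_c alone.

How it is judged:
On the way, in this order (a step that is already met when the one before it is completed fails the run):
1. the first tube of the row, counted from the left, stands in pocket 1; the tubes to its right still wait in the rack (((horizontal distance between sample_a and pocket_1 below 0.01 m and z of sample_a in the frame of pocket_1 below 0.008 m and angle between sample_a's own z axis and vertical below 0.15 rad) or (horizontal distance between sample_b and pocket_1 below 0.01 m and z of sample_b in the frame of pocket_1 below 0.008 m and angle between sample_b's own z axis and vertical below 0.15 rad) or (horizontal distance between sample_c and pocket_1 below 0.01 m and z of sample_c in the frame of pocket_1 below 0.008 m and angle between sample_c's own z axis and vertical below 0.15 rad) or (horizontal distance between sample_d and pocket_1 below 0.01 m and z of sample_d in the frame of pocket_1 below 0.008 m and angle between sample_d's own z axis and vertical below 0.15 rad)) and ((y of sample_a in the frame of tube_rack between 0.0055 and 0.0335 m and z of sample_a in the frame of tube_rack below 0.015 m) or (y of sample_b in the frame of tube_rack between 0.0055 and 0.0335 m and z of sample_b in the frame of tube_rack below 0.015 m) or (y of sample_c in the frame of tube_rack between 0.0055 and 0.0335 m and z of sample_c in the frame of tube_rack below 0.015 m) or (y of sample_d in the frame of tube_rack between 0.0055 and 0.0335 m and z of sample_d in the frame of tube_rack below 0.015 m)) and ((y of sample_a in the frame of tube_rack between -0.0335 and -0.0055 m and z of sample_a in the frame of tube_rack below 0.015 m) or (y of sample_b in the frame of tube_rack between -0.0335 and -0.0055 m and z of sample_b in the frame of tube_rack below 0.015 m) or (y of sample_c in the frame of tube_rack between -0.0335 and -0.0055 m and z of sample_c in the frame of tube_rack below 0.015 m) or (y of sample_d in the frame of tube_rack between -0.0335 and -0.0055 m and z of sample_d in the frame of tube_rack below 0.015 m)) and ((y of sample_a in the frame of tube_rack between -0.0725 and -0.0445 m and z of sample_a in the frame of tube_rack below 0.015 m) or (y of sample_b in the frame of tube_rack between -0.0725 and -0.0445 m and z of sample_b in the frame of tube_rack below 0.015 m) or (y of sample_c in the frame of tube_rack between -0.0725 and -0.0445 m and z of sample_c in the frame of tube_rack below 0.015 m) or (y of sample_d in the frame of tube_rack between -0.0725 and -0.0445 m and z of sample_d in the frame of tube_rack below 0.015 m))), for 0.2 s.
2. the second tube of the row, counted from the left, stands in pocket 2, the earlier ones in theirs; the tubes to its right still wait in the rack (((horizontal distance between sample_a and pocket_1 below 0.01 m and z of sample_a in the frame of pocket_1 below 0.008 m and angle between sample_a's own z axis and vertical below 0.15 rad) or (horizontal distance between sample_b and pocket_1 below 0.01 m and z of sample_b in the frame of pocket_1 below 0.008 m and angle between sample_b's own z axis and vertical below 0.15 rad) or (horizontal distance between sample_c and pocket_1 below 0.01 m and z of sample_c in the frame of pocket_1 below 0.008 m and angle between sample_c's own z axis and vertical below 0.15 rad) or (horizontal distance between sample_d and pocket_1 below 0.01 m and z of sample_d in the frame of pocket_1 below 0.008 m and angle between sample_d's own z axis and vertical below 0.15 rad)) and ((horizontal distance between sample_a and pocket_2 below 0.01 m and z of sample_a in the frame of pocket_2 below 0.008 m and angle between sample_a's own z axis and vertical below 0.15 rad) or (horizontal distance between sample_b and pocket_2 below 0.01 m and z of sample_b in the frame of pocket_2 below 0.008 m and angle between sample_b's own z axis and vertical below 0.15 rad) or (horizontal distance between sample_c and pocket_2 below 0.01 m and z of sample_c in the frame of pocket_2 below 0.008 m and angle between sample_c's own z axis and vertical below 0.15 rad) or (horizontal distance between sample_d and pocket_2 below 0.01 m and z of sample_d in the frame of pocket_2 below 0.008 m and angle between sample_d's own z axis and vertical below 0.15 rad)) and ((y of sample_a in the frame of tube_rack between -0.0335 and -0.0055 m and z of sample_a in the frame of tube_rack below 0.015 m) or (y of sample_b in the frame of tube_rack between -0.0335 and -0.0055 m and z of sample_b in the frame of tube_rack below 0.015 m) or (y of sample_c in the frame of tube_rack between -0.0335 and -0.0055 m and z of sample_c in the frame of tube_rack below 0.015 m) or (y of sample_d in the frame of tube_rack between -0.0335 and -0.0055 m and z of sample_d in the frame of tube_rack below 0.015 m)) and ((y of sample_a in the frame of tube_rack between -0.0725 and -0.0445 m and z of sample_a in the frame of tube_rack below 0.015 m) or (y of sample_b in the frame of tube_rack between -0.0725 and -0.0445 m and z of sample_b in the frame of tube_rack below 0.015 m) or (y of sample_c in the frame of tube_rack between -0.0725 and -0.0445 m and z of sample_c in the frame of tube_rack below 0.015 m) or (y of sample_d in the frame of tube_rack between -0.0725 and -0.0445 m and z of sample_d in the frame of tube_rack below 0.015 m))), for 0.2 s.
3. the third tube of the row, counted from the left, stands in pocket 3, the earlier ones in theirs; the tubes to its right still wait in the rack (((horizontal distance between sample_a and pocket_1 below 0.01 m and z of sample_a in the frame of pocket_1 below 0.008 m and angle between sample_a's own z axis and vertical below 0.15 rad) or (horizontal distance between sample_b and pocket_1 below 0.01 m and z of sample_b in the frame of pocket_1 below 0.008 m and angle between sample_b's own z axis and vertical below 0.15 rad) or (horizontal distance between sample_c and pocket_1 below 0.01 m and z of sample_c in the frame of pocket_1 below 0.008 m and angle between sample_c's own z axis and vertical below 0.15 rad) or (horizontal distance between sample_d and pocket_1 below 0.01 m and z of sample_d in the frame of pocket_1 below 0.008 m and angle between sample_d's own z axis and vertical below 0.15 rad)) and ((horizontal distance between sample_a and pocket_2 below 0.01 m and z of sample_a in the frame of pocket_2 below 0.008 m and angle between sample_a's own z axis and vertical below 0.15 rad) or (horizontal distance between sample_b and pocket_2 below 0.01 m and z of sample_b in the frame of pocket_2 below 0.008 m and angle between sample_b's own z axis and vertical below 0.15 rad) or (horizontal distance between sample_c and pocket_2 below 0.01 m and z of sample_c in the frame of pocket_2 below 0.008 m and angle between sample_c's own z axis and vertical below 0.15 rad) or (horizontal distance between sample_d and pocket_2 below 0.01 m and z of sample_d in the frame of pocket_2 below 0.008 m and angle between sample_d's own z axis and vertical below 0.15 rad)) and ((horizontal distance between sample_a and pocket_3 below 0.01 m and z of sample_a in the frame of pocket_3 below 0.008 m and angle between sample_a's own z axis and vertical below 0.15 rad) or (horizontal distance between sample_b and pocket_3 below 0.01 m and z of sample_b in the frame of pocket_3 below 0.008 m and angle between sample_b's own z axis and vertical below 0.15 rad) or (horizontal distance between sample_c and pocket_3 below 0.01 m and z of sample_c in the frame of pocket_3 below 0.008 m and angle between sample_c's own z axis and vertical below 0.15 rad) or (horizontal distance between sample_d and pocket_3 below 0.01 m and z of sample_d in the frame of pocket_3 below 0.008 m and angle between sample_d's own z axis and vertical below 0.15 rad)) and ((y of sample_a in the frame of tube_rack between -0.0725 and -0.0445 m and z of sample_a in the frame of tube_rack below 0.015 m) or (y of sample_b in the frame of tube_rack between -0.0725 and -0.0445 m and z of sample_b in the frame of tube_rack below 0.015 m) or (y of sample_c in the frame of tube_rack between -0.0725 and -0.0445 m and z of sample_c in the frame of tube_rack below 0.015 m) or (y of sample_d in the frame of tube_rack between -0.0725 and -0.0445 m and z of sample_d in the frame of tube_rack below 0.015 m))), for 0.2 s.
At the end, for the whole second after the job is handed in: Pockets 1 to 4 hold the four tubes in run order (filled in turn while the later tubes still wait in the rack), each within 10 mm of the axis, seated to within 5 mm, upright within 0.15 rad, released, at rest; rinse bottle upright, moved under 20 mm (((horizontal distance between sample_a and pocket_1 below 0.01 m and z of sample_a in the frame of pocket_1 below 0.008 m and angle between sample_a's own z axis and vertical below 0.15 rad) or (horizontal distance between sample_b and pocket_1 below 0.01 m and z of sample_b in the frame of pocket_1 below 0.008 m and angle between sample_b's own z axis and vertical below 0.15 rad) or (horizontal distance between sample_c and pocket_1 below 0.01 m and z of sample_c in the frame of pocket_1 below 0.008 m and angle between sample_c's own z axis and vertical below 0.15 rad) or (horizontal distance between sample_d and pocket_1 below 0.01 m and z of sample_d in the frame of pocket_1 below 0.008 m and angle between sample_d's own z axis and vertical below 0.15 rad)) and ((horizontal distance between sample_a and pocket_2 below 0.01 m and z of sample_a in the frame of pocket_2 below 0.008 m and angle between sample_a's own z axis and vertical below 0.15 rad) or (horizontal distance between sample_b and pocket_2 below 0.01 m and z of sample_b in the frame of pocket_2 below 0.008 m and angle between sample_b's own z axis and vertical below 0.15 rad) or (horizontal distance between sample_c and pocket_2 below 0.01 m and z of sample_c in the frame of pocket_2 below 0.008 m and angle between sample_c's own z axis and vertical below 0.15 rad) or (horizontal distance between sample_d and pocket_2 below 0.01 m and z of sample_d in the frame of pocket_2 below 0.008 m and angle between sample_d's own z axis and vertical below 0.15 rad)) and ((horizontal distance between sample_a and pocket_3 below 0.01 m and z of sample_a in the frame of pocket_3 below 0.008 m and angle between sample_a's own z axis and vertical below 0.15 rad) or (horizontal distance between sample_b and pocket_3 below 0.01 m and z of sample_b in the frame of pocket_3 below 0.008 m and angle between sample_b's own z axis and vertical below 0.15 rad) or (horizontal distance between sample_c and pocket_3 below 0.01 m and z of sample_c in the frame of pocket_3 below 0.008 m and angle between sample_c's own z axis and vertical below 0.15 rad) or (horizontal distance between sample_d and pocket_3 below 0.01 m and z of sample_d in the frame of pocket_3 below 0.008 m and angle between sample_d's own z axis and vertical below 0.15 rad)) and ((horizontal distance between sample_a and pocket_4 below 0.01 m and z of sample_a in the frame of pocket_4 below 0.008 m and angle between sample_a's own z axis and vertical below 0.15 rad) or (horizontal distance between sample_b and pocket_4 below 0.01 m and z of sample_b in the frame of pocket_4 below 0.008 m and angle between sample_b's own z axis and vertical below 0.15 rad) or (horizontal distance between sample_c and pocket_4 below 0.01 m and z of sample_c in the frame of pocket_4 below 0.008 m and angle between sample_c's own z axis and vertical below 0.15 rad) or (horizontal distance between sample_d and pocket_4 below 0.01 m and z of sample_d in the frame of pocket_4 below 0.008 m and angle between sample_d's own z axis and vertical below 0.15 rad)) and linear speed of each of sample_a, sample_b, sample_c, sample_d below 0.02 m/s and distance of rinse_bottle from where it was at the start of the episode below 0.02 m and angle between rinse_bottle's own z axis and vertical below 0.15 rad); the robot touches nothing.
It fails at once if the rinse bottle is pushed, lifted or tipped (more than 20 mm or 0.3 rad) (distance of rinse_bottle from where it was at the start of the episode above 0.02 m or angle between rinse_bottle's own z axis and vertical above 0.3 rad).
It fails at once if a sample tube is dropped: it falls free, more than about 2 cm above where it stands ((height (world z) of sample_a above 0.035 m and linear speed of sample_a above 0.35 m/s and contact force between the fingers and sample_a below 0.02 N) or (height (world z) of sample_b above 0.035 m and linear speed of sample_b above 0.35 m/s and contact force between the fingers and sample_b below 0.02 N) or (height (world z) of sample_c above 0.035 m and linear speed of sample_c above 0.35 m/s and contact force between the fingers and sample_c below 0.02 N) or (height (world z) of sample_d above 0.035 m and linear speed of sample_d above 0.35 m/s and contact force between the fingers and sample_d below 0.02 N)).
It fails at once if a sample tube is tipped over (more than 0.9 rad) (angle between any of sample_a, sample_b, sample_c, sample_d's own z axis and vertical above 0.9 rad).
It also fails if it takes over 102 s, if anything falls off the work surface, if the arm or the gripper's body presses on something with over 40 N, if the wrist force passes 120 N, or if a joint passes its speed limit or range.

## Working session

There is one attempt and no reset: what is moved stays moved. The work goes in short steps, Python scripts to look and compute and a tool call to move; the robot and the scene stay as the last step left them, time stands still between calls to the robot, and variables do not carry over. Pictures are saved under pics/ and viewed, at most 14 in all, crops included, and the job is handed in when it is done.

Besides the shell and the picture viewer there is one more tool, called after "Emit:" as name(argument=value, ...) on one line, values as JSON. apply_moves: Moves the arm, as the interface text tells. Its arguments: {"type":"object","properties":{"offset":{"type":"array"},"turn":{"type":"array"},"grip":{"type":"number"}},"required":["offset","turn"]}

```bash
mkdir -p pics; python3 - <<'E'
from plant import observe, eyes, env
import cv2, numpy as np
np.set_printoptions(precision=4,suppress=True)
for n in ["top","scene"]:
    cv2.imwrite(f"pics/{n}0.png",eyes.read_camera(n)); p=eyes.camera_params(n); print(n,p["mtx"],p["camera_from_world"])
s=observe(); print(s["time_s"],s["tcp_pos"],s["eef_rot"],s["qpos"],s["width"],s["wrist_force"])
E
```

```text
top [[470.1913   0.     243.5845]
 [  0.     470.1913 193.0351]
 [  0.       0.       1.    ]] [[-0.0465 -0.9989 -0.003   0.0099]
 [-0.974   0.046  -0.2217  0.5268]
 [ 0.2216 -0.0074 -0.9751  0.9885]
 [ 0.      0.      0.      1.    ]]
scene [[467.969    0.     247.6882]
 [  0.     467.969  195.1018]
 [  0.       0.       1.    ]] [[-0.6224 -0.7826 -0.0095  0.3151]
 [-0.5619  0.4553 -0.6906  0.3584]
 [ 0.5448 -0.4246 -0.7231  0.7677]
 [ 0.      0.      0.      1.    ]]
0.1 [ 0.2028 -0.5904  0.2382] [-0.001   0.9864  0.1646 -0.0001] [-1.3434  0.2771 -0.0277  1.268   0.      1.4674] 0.08541749539861247 [-0.128   0.3778 -0.7105]
```

View pics/top0.png

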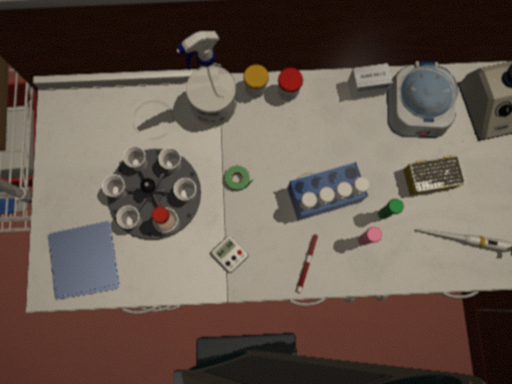

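View pics/scene0.png

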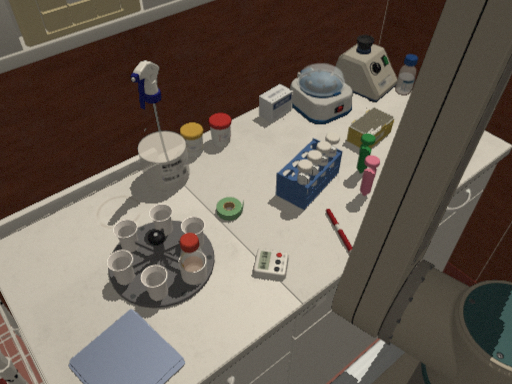

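The top view shows four white caps at (309,199), (327,194), (344,189) and (362,184). The look-alikes are pink (373,235) and green (395,207), neither wanted. The carousel knob is at (148,185) and the red cap at (161,215). Clockwise from the bottle, the pockets are p1 (128,216), p2 (115,186), p3 (134,158), p4 (170,160); (185,188) stays empty. I'll check these in one close crop.

```bash
python3 - <<'E'
import cv2, numpy as np
im=cv2.imread("pics/top0.png")
a=im[145:240,100:205]; b=im[155:250,280:410]
f=lambda a:cv2.resize(a,None,fx=3.4,fy=3.4,interpolation=cv2.INTER_CUBIC)
o=np.hstack([f(a),f(b)]); o=cv2.convertScaleAbs(o,alpha=1.3); print(o.shape); cv2.imwrite("pics/crop1.png",o)
E
```

```text
(323, 799, 3)
```

View pics/crop1.png

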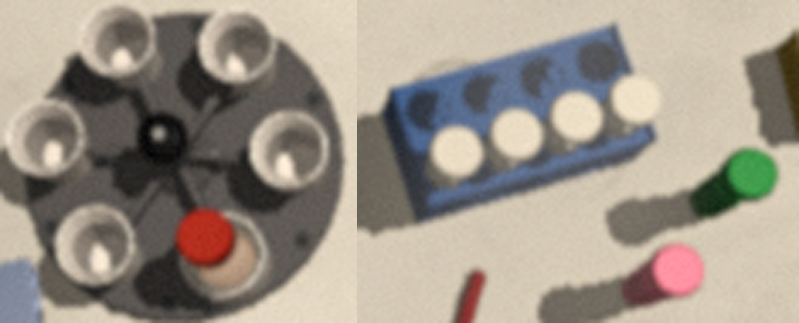

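The crop confirms it: four white caps at crop (457,153), (517,134), (576,117) and (636,99), with green and pink standing apart. Sleeve rims are at (94,245), (46,139), (118,42), (237,47) and (288,150), and the red cap is at (205,237).

```bash
cat > h.py <<'E'
import numpy as np, cv2
from scipy.optimize import least_squares
from scipy.spatial.transform import Rotation as R
np.set_printoptions(precision=4,suppress=True)
def ray(P,uv,z):
    "world points at height z under pixels uv"
    T=P["camera_from_world"]; C=-T[:3,:3].T@T[:3,3]
    d=(np.c_[np.atleast_2d(uv),np.ones(len(np.atleast_2d(uv)))]@np.linalg.inv(P["mtx"]).T)@T[:3,:3]
    return C+d*((z-C[2])/d[:,2])[:,None]
def fit(model,pts):
    "rigid 2D fit: x,y,theta"
    m=np.array(model)
    f=lambda p:((m@R.from_euler('z',p[2]).as_matrix()[:2,:2].T+p[:2])-pts).ravel()
    best=min((least_squares(f,[*pts.mean(0),t]) for t in np.arange(0,6.28,.5)),key=lambda r:r.cost)
    return best.x,best.fun.reshape(-1,2)
RACK=[(-.0195,y) for y in (.0585,.0195,-.0195,-.0585)]
ang=-np.deg2rad(60)*np.arange(6) # bottle at 0, then clockwise
CAR=.08*np.c_[np.cos(ang),np.sin(ang)]
E
python3 - <<'E'
from h import *
from plant import eyes
P=eyes.camera_params("top")
c=np.array([(457-357,153),(517-357,134),(576-357,117),(636-357,99)])/3.4+[280,155]
w=ray(P,c,.12)[:,:2]; print(w); print(fit(RACK,w))
r=np.array([(94,245),(46,139),(118,42),(237,47),(288,150)])/3.4+[100,145]
w=ray(P,r,.069)[:,:2]; p,e=fit(CAR[1:],w); print(p,e)
M=R.from_euler('z',p[2]).as_matrix()[:2,:2]; print(CAR@M.T+p[:2])
E
```

```text
[[ 0.4914 -0.1509]
 [ 0.5016 -0.1887]
 [ 0.5106 -0.226 ]
 [ 0.5203 -0.2641]]
(array([ 0.5249, -0.2026,  6.5314]), array([[ 0.0002,  0.0002],
       [-0.0004,  0.0002],
       [ 0.0002, -0.0003],
       [ 0.0001, -0.    ]]))
[0.5465 0.1936 3.5653] [[-0.0011 -0.0002]
 [ 0.0002  0.0008]
 [ 0.0013  0.0007]
 [ 0.0005 -0.0003]
 [-0.0009 -0.0009]]
[[0.4736 0.1607]
 [0.4815 0.2403]
 [0.5545 0.2732]
 [0.6194 0.2265]
 [0.6114 0.1469]
 [0.5385 0.114 ]]
```

```bash
cat >> h.py <<'E'
PK=np.array([[.4815,.2403],[.5545,.2732],[.6194,.2265],[.6114,.1469]])
TB=np.array([[.4914,-.1509],[.5016,-.1887],[.5106,-.226],[.5203,-.2641]])
def rows(s,way,dyaw=0,n=8):
    "tool-frame offsets (mm) to go through way points; dyaw world deg spread over n rows of a single leg"
    w,x,y,z=s["eef_rot"]; M=R.from_quat([x,y,z,w]); p=np.array(s["tcp_pos"])
    if dyaw:
        d=(np.array(way)-p)/n
        for i in range(n):
            print(((M.inv().apply(d))*1000).round(1)); M=M*R.from_rotvec([0,0,-np.deg2rad(dyaw)/n])
    else:
        for t in way:
            t=np.array(t); print("total",(M.inv().apply(t-p)*1000).round(1)); p=t
E
python3 - <<'E'
from h import *
from plant import observe
rows(observe(),[.4914,-.1509,.21],85.2)
E
```

```text
[ 52.  -40.2   3.6]
[ 58.5 -29.9   3.6]
[ 63.  -18.6   3.6]
[65.4 -6.7  3.6]
[65.5  5.5  3.6]
[63.3 17.6  3.6]
[59.  29.   3.6]
[52.6 39.4  3.6]
```

Emit:
apply_moves(offset=[[47, -36, 3], [53, -27, 3], [57, -17, 3], [59, -6, 3], [59, 5, 3], [57, 16, 3], [53, 26, 3], [47, 36, 3]], turn=[[0, 0, -10.65], [0, 0, -10.65], [0, 0, -10.65], [0, 0, -10.65], [0, 0, -10.65], [0, 0, -10.65], [0, 0, -10.65], [0, 0, -10.65]], grip=60)

```text
time_s: 1.1
tcp_pos: [0.4647, -0.1936, 0.215]
eef_rot: [-0.0, 0.612, 0.791, -0.0]
wrist_force: [1.1, -0.4, 0.4]
width: 0.06
finger_force: 0.0
```

```bash
python3 - <<'E'
from h import *
from plant import observe,eyes
s=observe(); print(s["time_s"],s["tcp_pos"],s["qpos"],s["width"])
w,x,y,z=s["eef_rot"]; print(R.from_quat([x,y,z,w]).as_matrix())
rows(s,[[.4914,-.1509,.21],[.4914,-.1509,.102]])
E
```

```text
1.1 [ 0.4647 -0.1936  0.215 ] [-0.5231  0.0761 -0.3203  1.1745 -0.      0.7947] 0.05996432518632663
[[-0.2503  0.9682 -0.0001]
 [ 0.9682  0.2503  0.    ]
 [ 0.     -0.0001 -1.    ]]
total [34.6 36.5  5. ]
total [ -0.   0. 108.]
```

Emit:
apply_moves(offset=[[12, 12, 2], [12, 12, 2], [10.5, 12.5, 1], [0, 0, 0], [0, 0, 0], [0, 0, 0], [0, 0, 0], [0, 0, 0]], turn=[[0, 0, 0], [0, 0, 0], [0, 0, 0], [0, 0, 0], [0, 0, 0], [0, 0, 0], [0, 0, 0], [0, 0, 0]])

```text
time_s: 2.1
tcp_pos: [0.491, -0.1533, 0.2104]
eef_rot: [0.0, 0.615, 0.789, 0.0]
wrist_force: [0.5, 0.7, 0.1]
width: 0.0603
finger_force: 0.0
```

```bash
python3 - <<'E'
from h import *
from plant import observe,eyes
s=observe(); P=eyes.camera_params("wrist"); im=eyes.read_camera("wrist")
print(s["tcp_pos"])
for t in TB:
    q=P["camera_from_world"]@[*t,.12,1]; uv=P["mtx"]@q[:3]; uv=uv[:2]/uv[2]; print(uv)
    if 0<uv[0]<512: cv2.drawMarker(im,tuple(int(v) for v in uv),(0,0,255),0,14)
cv2.imwrite("pics/w1.png",im); np.savez("w1.npz",**P)
E
```

```text
[ 0.491  -0.1533  0.2104]
[257.7588 200.1294]
[258.6116 250.6291]
[258.0234 295.4208]
[258.0902 337.147 ]
```

View pics/w1.png

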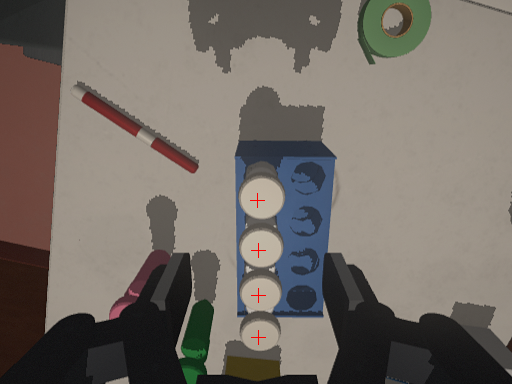

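The cap centres appear about 3 px right of the predictions at (261,198), (261,248), (260,293) and (260,332). That is about 2 mm along the rack's +x, so I'll shift slightly and descend.

Emit:
apply_moves(offset=[[1.2, 1.2, 20], [1.2, 1.2, 25], [0, 0, 25], [0, 0, 20], [0, 0, 12], [0, 0, 6.5], [0, 0, 0], [0, 0, 0]], turn=[[0, 0, 0], [0, 0, 0], [0, 0, 0], [0, 0, 0], [0, 0, 0], [0, 0, 0], [0, 0, 0], [0, 0, 0]])

```text
time_s: 3.15
tcp_pos: [0.4935, -0.1504, 0.1026]
eef_rot: [0.001, 0.615, 0.789, 0.0]
wrist_force: [-0.8, -0.4, 0.0]
width: 0.06
finger_force: 0.0
```

Emit:
apply_moves(offset=[[0, 0, 0], [0, 0, 0], [0, 0, 0], [0, 0, 0], [0, 0, 0], [0, 0, 0], [0, 0, 0], [0, 0, 0]], turn=[[0, 0, 0], [0, 0, 0], [0, 0, 0], [0, 0, 0], [0, 0, 0], [0, 0, 0], [0, 0, 0], [0, 0, 0]], grip=20)

```text
time_s: 4.15
tcp_pos: [0.4936, -0.1505, 0.1026]
eef_rot: [0.001, 0.615, 0.789, 0.0]
wrist_force: [0.1, -0.2, 4.7]
width: 0.0318
finger_force: 59.2
```

Emit:
apply_moves(offset=[[0, 0, -6], [0, 0, -14], [0, 0, -20], [0, 0, -22], [0, 0, -25], [0, 0, -25], [0, 0, -20], [0, 0, -13]], turn=[[0, 0, 0], [0, 0, 0], [0, 0, 0], [0, 0, 0], [0, 0, 0], [0, 0, 0], [0, 0, 0], [0, 0, 0]])

```text
time_s: 5.15
tcp_pos: [0.4932, -0.1502, 0.2485]
eef_rot: [0.001, 0.615, 0.789, 0.0]
wrist_force: [-0.3, -0.6, -0.9]
width: 0.0313
finger_force: 59.4
```

```bash
python3 - <<'E'
from h import *
from plant import observe,eyes
s=observe(); P=eyes.camera_params("wrist"); im=eyes.read_camera("wrist")
print(s["tcp_pos"],s["width"],s["finger_force"])
rows(s,[[*PK[0],.245],[*PK[0],.109]])
cv2.imwrite("pics/w2.png",im)
E
```

```text
[ 0.4932 -0.1502  0.2485] 0.031340556941070095 59.36034858226776
total [381.5  84.2   3.2]
total [  0.1  -0.2 136. ]
```

View pics/w2.png

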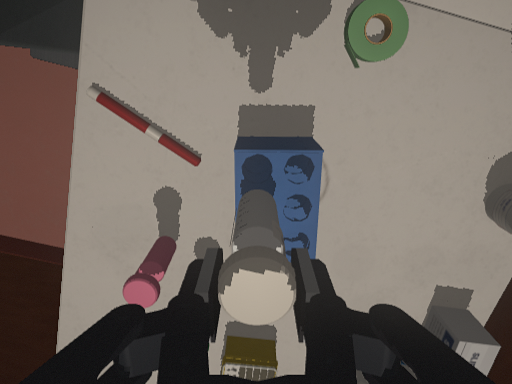

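The tube hangs straight at (258,285) and its hole at (258,168) is empty. Heading for the carousel.

Emit:
apply_moves(offset=[[20, 4.5, 0], [35, 7.8, 0], [45, 10, 0], [45, 10, 0], [40, 8.8, 0], [25, 5.5, 0], [10, 2.2, 0], [0, 0, 0]], turn=[[0, 0, 0], [0, 0, 0], [0, 0, 0], [0, 0, 0], [0, 0, 0], [0, 0, 0], [0, 0, 0], [0, 0, 0]])

```text
time_s: 6.2
tcp_pos: [0.4857, 0.0756, 0.2462]
eef_rot: [-0.0, 0.614, 0.789, -0.001]
wrist_force: [0.3, 0.0, -0.2]
width: 0.0314
finger_force: 59.4
```

```bash
python3 - <<'E'
from h import *
from plant import observe,eyes
s=observe(); P=eyes.camera_params("wrist"); im=eyes.read_camera("wrist")
print(s["tcp_pos"],s["width"],s["finger_force"])
rows(s,[[*PK[0],.245],[*PK[0],.109]])
for t in [*PK,[.5385,.114]]:
    q=P["camera_from_world"]@[*t,.069,1]; uv=P["mtx"]@q[:3]; uv=uv[:2]/uv[2]; print(uv)
    cv2.drawMarker(im,tuple(int(v) for v in uv),(0,0,255),0,10)
cv2.imwrite("pics/w3.png",cv2.resize(im,None,fx=1.5,fy=1.5)); np.savez("w3.npz",**P)
E
```

```text
[0.4857 0.0756 0.2462] 0.031423098872185154 59.3931645154953
total [160.6  36.4   1.1]
total [ -0.    0.2 136. ]
[303.3805 -28.3079]
[406.8956 -49.3069]
[458.809   37.8108]
[412.3426 129.5389]
[323.4042 144.9704]
```

View pics/w3.png

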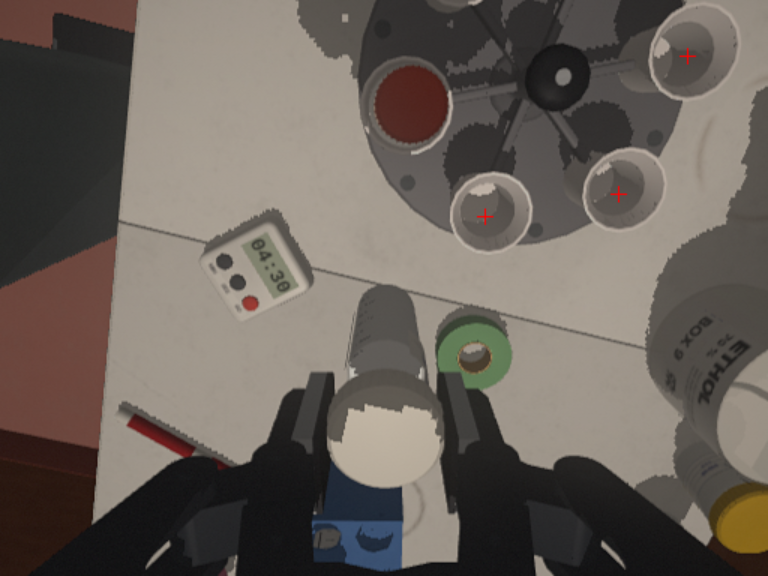

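Rims show at (491,212), (624,188) and (695,52) in the 1.5x picture, about 6 px right of and 5 px above the predictions. The bottle at (412,105) is undisturbed. To separate camera bias from position error, I'll check the held cap at (385,447).

```bash
python3 - <<'E'
from h import *
P=dict(np.load("w3.npz"))
tcp=np.array([.4857,.0756,.2462]); M=R.from_quat([.614,.789,-.001,0]).as_matrix()
print("cap rel tcp, tool mm",(ray(P,np.array([[385,447]])/1.5,.2462+.018)-tcp)@M*1000)
w=ray(P,np.array([[491,212],[624,188],[695,52]])/1.5,.069); d=w[:,:2]-np.array([[.5385,.114],PK[3],PK[2]])
print(d*1000, np.c_[d,[0]*3]@M*1000)
P=dict(np.load("w1.npz"))
w=ray(P,[[261.5,198],[261,248],[260.5,293],[260,332]],.12); d=w[:,:2]-TB;print(d*1000,np.c_[d,[0]*4]@M*1000)
E
```

```text
cap rel tcp, tool mm [[  0.2081   0.2352 -18.0007]]
[[2.4301 4.0443]
 [1.7159 4.2816]
 [2.5877 3.0989]] [[ 3.3234  3.3491 -0.0094]
 [ 3.7289  2.7151 -0.0089]
 [ 2.3683  3.2696 -0.0081]]
[[2.1225 2.1476]
 [1.1572 2.4985]
 [1.2995 2.5654]
 [0.2356 5.2707]] [[ 1.5604  2.585  -0.006 ]
 [ 2.1377  1.7355 -0.0054]
 [ 2.1676  1.8898 -0.0056]
 [ 5.0513  1.5231 -0.0086]]
```

Emit:
apply_moves(offset=[[18, 4.3, 0], [30, 7.2, 0], [35, 8.3, 0], [35, 8.3, 0], [25, 6, 0], [13, 3.1, 0], [7, 1.7, 0], [0, 0, 0]], turn=[[0, 0, 0], [0, 0, 0], [0, 0, 0], [0, 0, 0], [0, 0, 0], [0, 0, 0], [0, 0, 0], [0, 0, 0]])

```text
time_s: 7.25
tcp_pos: [0.4844, 0.2422, 0.2467]
eef_rot: [0.0, 0.615, 0.789, -0.0]
wrist_force: [0.4, 0.4, -0.9]
width: 0.0317
finger_force: 59.4
```

```bash
python3 - <<'E'
from h import *
from plant import observe,eyes
s=observe(); P=eyes.camera_params("wrist"); im=eyes.read_camera("wrist")
print(s["tcp_pos"],s["width"],s["finger_force"],s["qpos"])
rows(s,[[.4833,.2433,.245],[.4833,.2433,.109]])
for t in PK+[.0018,.003]:
    q=P["camera_from_world"]@[*t,.069,1]; uv=P["mtx"]@q[:3]; uv=uv[:2]/uv[2]; print(uv)
    cv2.drawMarker(im,tuple(int(v) for v in uv),(0,0,255),0,10)
cv2.imwrite("pics/w4.png",cv2.resize(im,None,fx=1.5,fy=1.5)); np.savez("w4.npz",**P)
E
```

```text
[0.4844 0.2422 0.2467] 0.03166854381122078 59.40110385417938 [ 0.3445  0.1252 -0.197   1.249  -0.0004  1.6688]
total [ 1.4 -0.8  1.7]
total [  0.1   0.  136. ]
[255.6642 169.0478]
[341.4338 154.2056]
[389.2443 215.7924]
[354.3139 282.3033]
```

View pics/w4.png

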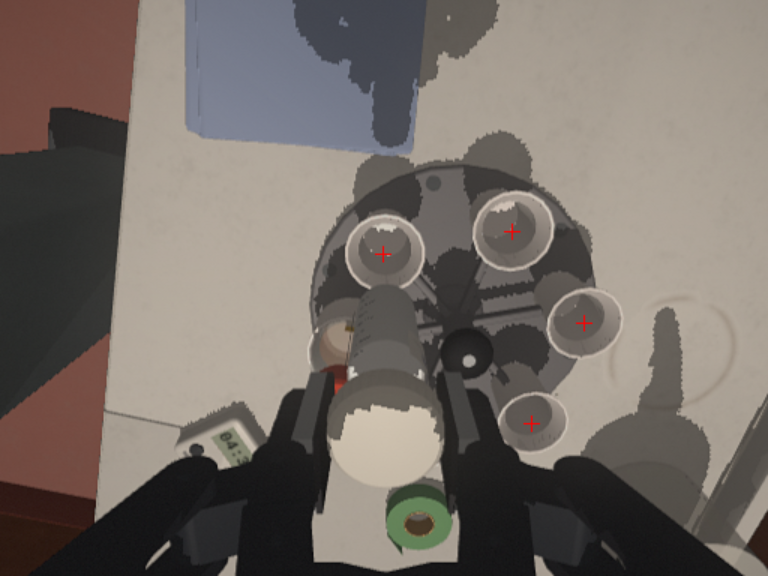

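The rims at (385,252), (513,230) and (585,322) now match the marks within about 1 mm. Lowering.

Emit:
apply_moves(offset=[[1.5, -0.3, 15], [0, 0, 20], [0, 0, 20], [0, 0, 18], [0, 0, 12], [0, 0, 8], [0, 0, 8], [0, 0, 8]], turn=[[0, 0, 0], [0, 0, 0], [0, 0, 0], [0, 0, 0], [0, 0, 0], [0, 0, 0], [0, 0, 0], [0, 0, 0]])

```text
time_s: 8.3
tcp_pos: [0.484, 0.2442, 0.1378]
eef_rot: [0.0, 0.615, 0.789, 0.0]
wrist_force: [0.7, -0.2, -0.8]
width: 0.0316
finger_force: 59.4
```

Emit:
apply_moves(offset=[[0, 0, 6], [0, 0, 6], [0, 0, 6], [0, 0, 4], [0, 0, 3], [0, 0, 2], [0, 0, 1], [0, 0, 0]], turn=[[0, 0, 0], [0, 0, 0], [0, 0, 0], [0, 0, 0], [0, 0, 0], [0, 0, 0], [0, 0, 0], [0, 0, 0]])

```text
time_s: 9.3
tcp_pos: [0.4837, 0.2441, 0.1099]
eef_rot: [0.0, 0.615, 0.789, 0.0]
wrist_force: [0.2, 0.5, -1.1]
width: 0.0317
finger_force: 59.4
```

Emit:
apply_moves(offset=[[0, 0, 0.5], [0, 0, 0], [0, 0, 0], [0, 0, 0], [0, 0, 0], [0, 0, 0], [0, 0, 0], [0, 0, 0]], turn=[[0, 0, 0], [0, 0, 0], [0, 0, 0], [0, 0, 0], [0, 0, 0], [0, 0, 0], [0, 0, 0], [0, 0, 0]], grip=56)

```text
time_s: 10.3
tcp_pos: [0.4836, 0.2441, 0.1093]
eef_rot: [-0.0, 0.615, 0.789, -0.0]
wrist_force: [-0.3, 0.2, 0.1]
width: 0.0562
finger_force: 0.0
```

Emit:
apply_moves(offset=[[0, 0, -10], [0, 0, -15], [0, 0, -20], [0, 0, -20], [0, 0, -20], [0, 0, -20], [0, 0, -10], [0, 0, 0]], turn=[[0, 0, 0], [0, 0, 0], [0, 0, 0], [0, 0, 0], [0, 0, 0], [0, 0, 0], [0, 0, 0], [0, 0, 0]])

```text
time_s: 11.3
tcp_pos: [0.4843, 0.2444, 0.2257]
eef_rot: [0.001, 0.615, 0.789, 0.001]
wrist_force: [0.1, -0.2, -0.3]
width: 0.056
finger_force: 0.0
```

```bash
python3 - <<'E'
from h import *
from plant import observe,eyes
s=observe(); im=eyes.read_camera("wrist"); t=eyes.read_camera("top")
print(s["tcp_pos"],s["width"],s["finger_force"],s["qpos"])
rows(s,[[*(TB[1]+[.0013,.0023]),.225]])
cv2.imwrite("pics/w5.png",np.hstack([cv2.resize(im,(400,300)),cv2.resize(t[130:250,90:250],(400,300))]))
E
```

```text
[0.4843 0.2444 0.2257] 0.05595878593649922 0.0 [ 0.3481  0.1369 -0.2286  1.2027 -0.      1.6718]
total [-422.2  -87.4    0.4]
```

View pics/w5.png

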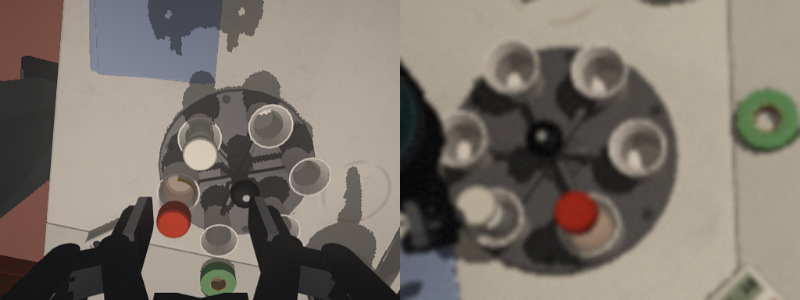

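Tube 1 stands seated in pocket 1, with its cap at (200,155) left and (475,205) right, and the bottle is unmoved. Going back for tube 2.

Emit:
apply_moves(offset=[[-25, -5.2, 0], [-45, -9.3, 0], [-55, -11.4, 0], [-60, -12.4, 0], [-60, -12.4, 0], [-58, -12, 0], [-50, -10.4, 0], [-35, -7.2, 0]], turn=[[0, 0, 0], [0, 0, 0], [0, 0, 0], [0, 0, 0], [0, 0, 0], [0, 0, 0], [0, 0, 0], [0, 0, 0]])

```text
time_s: 12.4
tcp_pos: [0.4998, -0.1538, 0.2232]
eef_rot: [-0.001, 0.615, 0.788, -0.0]
wrist_force: [0.4, -0.1, 0.0]
width: 0.0559
finger_force: 0.0
```

Emit:
apply_moves(offset=[[-22, -4.5, 0], [-12, -2.6, 0], [0, 0, 0], [0, 0, 0], [0, 0, 0], [0, 0, 0], [0, 0, 0], [0, 0, 0]], turn=[[0, 0, 0], [0, 0, 0], [0, 0, 0], [0, 0, 0], [0, 0, 0], [0, 0, 0], [0, 0, 0], [0, 0, 0]])

```text
time_s: 13.4
tcp_pos: [0.5021, -0.1863, 0.2243]
eef_rot: [0.0, 0.615, 0.789, 0.0]
wrist_force: [-0.1, 0.4, 0.3]
width: 0.0559
finger_force: 0.0
```

```bash
python3 - <<'E'
from h import *
from plant import observe,eyes
s=observe(); P=eyes.camera_params("wrist"); im=eyes.read_camera("wrist")
print(s["tcp_pos"])
t=TB+[.0013,.0023]
rows(s,[[*t[1],.225],[*t[1],.1026]])
for a in t[1:]:
    q=P["camera_from_world"]@[*a,.12,1]; uv=P["mtx"]@q[:3]; uv=uv[:2]/uv[2]; print(uv)
    cv2.drawMarker(im,tuple(int(v) for v in uv),(0,0,255),0,8)
cv2.imwrite("pics/w6.png",cv2.resize(im[130:384,130:400],None,fx=2.2,fy=2.2))
E
```

```text
[ 0.5021 -0.1863  0.2243]
total [-0.3  0.8 -0.7]
total [ -0.   -0.  122.4]
[257.4615 196.8096]
[256.8922 243.8891]
[256.9733 287.7688]
```

View pics/w6.png

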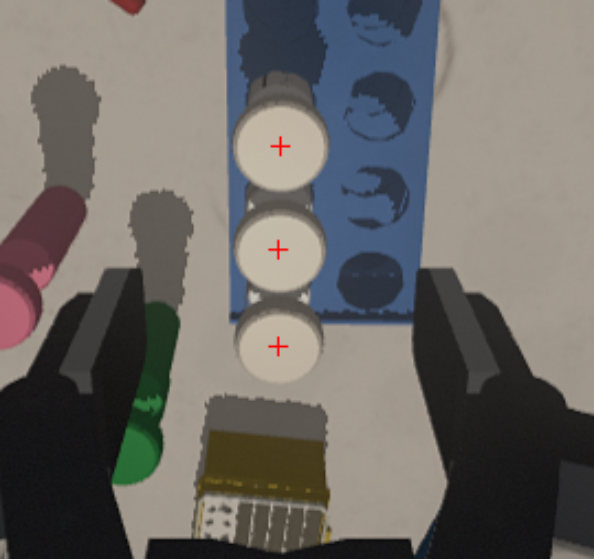

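The marks sit on the cap centres (280,146), (279,250) and (278,346) in the crop. Descending on tube 2.

Emit:
apply_moves(offset=[[-0.3, 0.8, 20], [0, 0, 28], [0, 0, 28], [0, 0, 22], [0, 0, 14], [0, 0, 7], [0, 0, 2.7], [0, 0, 0]], turn=[[0, 0, 0], [0, 0, 0], [0, 0, 0], [0, 0, 0], [0, 0, 0], [0, 0, 0], [0, 0, 0], [0, 0, 0]])

```text
time_s: 14.45
tcp_pos: [0.5034, -0.1868, 0.1032]
eef_rot: [0.001, 0.615, 0.789, 0.0]
wrist_force: [0.8, -0.5, 0.3]
width: 0.0557
finger_force: 0.0
```

Emit:
apply_moves(offset=[[0, 0, 0], [0, 0, 0], [0, 0, 0], [0, 0, 0], [0, 0, 0], [0, 0, 0], [0, 0, 0], [0, 0, 0]], turn=[[0, 0, 0], [0, 0, 0], [0, 0, 0], [0, 0, 0], [0, 0, 0], [0, 0, 0], [0, 0, 0], [0, 0, 0]], grip=20)

```text
time_s: 15.45
tcp_pos: [0.5036, -0.187, 0.1036]
eef_rot: [0.001, 0.615, 0.789, 0.0]
wrist_force: [-1.3, -0.8, 5.4]
width: 0.0318
finger_force: 59.3
```

Emit:
apply_moves(offset=[[0, 0, -6], [0, 0, -14], [0, 0, -20], [0, 0, -22], [0, 0, -25], [0, 0, -25], [0, 0, -20], [0, 0, -13]], turn=[[0, 0, 0], [0, 0, 0], [0, 0, 0], [0, 0, 0], [0, 0, 0], [0, 0, 0], [0, 0, 0], [0, 0, 0]])

```text
time_s: 16.45
tcp_pos: [0.5032, -0.1867, 0.2494]
eef_rot: [0.001, 0.615, 0.789, 0.0]
wrist_force: [-0.2, 0.6, -0.9]
width: 0.0314
finger_force: 59.4
```

```bash
cat >> h.py <<'E'
PK=PK+[.0022,.0035]; TB=TB+[.0013,.0023]
E
python3 - <<'E'
from h import *
from plant import observe
s=observe(); print(s["tcp_pos"],s["width"]); rows(s,[[*PK[1],.247]])
E
```

```text
[ 0.5032 -0.1867  0.2494] 0.0314152599920612
total [436.3 165.2   2.1]
```

Emit:
apply_moves(offset=[[20, 7.6, 0], [38, 14.4, 0], [50, 18.9, 0], [55, 20.8, 0], [55, 20.8, 0], [55, 20.8, 0], [50, 18.9, 0], [40, 15.1, 0]], turn=[[0, 0, 0], [0, 0, 0], [0, 0, 0], [0, 0, 0], [0, 0, 0], [0, 0, 0], [0, 0, 0], [0, 0, 0]])

```text
time_s: 17.45
tcp_pos: [0.5469, 0.2011, 0.2475]
eef_rot: [-0.0, 0.614, 0.789, -0.0]
wrist_force: [-0.6, -0.6, 0.0]
width: 0.0317
finger_force: 59.4
```

Emit:
apply_moves(offset=[[32, 12.1, 0.5], [22, 8.3, 0.5], [13, 4.9, 0.5], [6, 2.5, 0.5], [0, 0, 0], [0, 0, 0], [0, 0, 0], [0, 0, 0]], turn=[[0, 0, 0], [0, 0, 0], [0, 0, 0], [0, 0, 0], [0, 0, 0], [0, 0, 0], [0, 0, 0], [0, 0, 0]])

```text
time_s: 18.45
tcp_pos: [0.5564, 0.2761, 0.2457]
eef_rot: [0.0, 0.615, 0.789, 0.0]
wrist_force: [0.2, 0.9, -0.1]
width: 0.0314
finger_force: 59.4
```

```bash
python3 - <<'E'
from h import *
from plant import observe
s=observe(); print(s["tcp_pos"],s["width"]); rows(s,[[*PK[1],.247]])
E
```

```text
[0.5564 0.2761 0.2457] 0.03141191313846315
total [ 0.5  0.4 -1.3]
```

Emit:
apply_moves(offset=[[0.5, 0.4, 15], [0, 0, 20], [0, 0, 20], [0, 0, 18], [0, 0, 12], [0, 0, 8], [0, 0, 8], [0, 0, 6]], turn=[[0, 0, 0], [0, 0, 0], [0, 0, 0], [0, 0, 0], [0, 0, 0], [0, 0, 0], [0, 0, 0], [0, 0, 0]])

```text
time_s: 19.45
tcp_pos: [0.5569, 0.2772, 0.1385]
eef_rot: [0.0, 0.615, 0.789, 0.0]
wrist_force: [0.7, -0.7, -1.0]
width: 0.0318
finger_force: 59.4
```

Emit:
apply_moves(offset=[[0, 0, 6], [0, 0, 6], [0, 0, 6], [0, 0, 4], [0, 0, 3], [0, 0, 2], [0, 0, 0.6], [0, 0, 0]], turn=[[0, 0, 0], [0, 0, 0], [0, 0, 0], [0, 0, 0], [0, 0, 0], [0, 0, 0], [0, 0, 0], [0, 0, 0]])

```text
time_s: 20.45
tcp_pos: [0.5567, 0.2771, 0.1111]
eef_rot: [0.0, 0.615, 0.789, 0.0]
wrist_force: [0.2, 0.4, -1.0]
width: 0.0316
finger_force: 59.4
```

Emit:
apply_moves(offset=[[0, 0, 0.3], [0, 0, 0], [0, 0, 0], [0, 0, 0], [0, 0, 0], [0, 0, 0], [0, 0, 0], [0, 0, 0]], turn=[[0, 0, 0], [0, 0, 0], [0, 0, 0], [0, 0, 0], [0, 0, 0], [0, 0, 0], [0, 0, 0], [0, 0, 0]], grip=56)

```text
time_s: 21.45
tcp_pos: [0.5566, 0.2771, 0.1107]
eef_rot: [0.0, 0.615, 0.789, 0.0]
wrist_force: [-0.5, 0.0, -0.1]
width: 0.0562
finger_force: 0.0
```

Emit:
apply_moves(offset=[[0, 0, -10], [0, 0, -15], [0, 0, -20], [0, 0, -20], [0, 0, -20], [0, 0, -20], [0, 0, -10], [0, 0, 0]], turn=[[0, 0, 0], [0, 0, 0], [0, 0, 0], [0, 0, 0], [0, 0, 0], [0, 0, 0], [0, 0, 0], [0, 0, 0]])

```text
time_s: 22.45
tcp_pos: [0.5574, 0.2774, 0.2273]
eef_rot: [0.001, 0.615, 0.789, 0.001]
wrist_force: [-0.1, 0.2, 0.4]
width: 0.0565
finger_force: 0.0
```

```bash
python3 - <<'E'
from h import *
from plant import observe,eyes
s=observe(); im=eyes.read_camera("wrist")
print(s["tcp_pos"]); rows(s,[[*TB[2],.225]])
cv2.imwrite("pics/w7.png",im)
E
```

```text
[0.5574 0.2774 0.2273]
total [-474.8 -166.6    1.7]
```

View pics/w7.png

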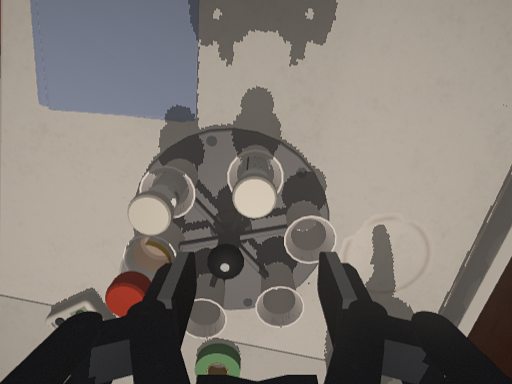

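Tubes 1 (150,213) and 2 (255,197) are both seated, and pocket 3 (311,238) is free. Next is tube 3.

Emit:
apply_moves(offset=[[-28, -9.8, 0], [-46, -16.1, 0], [-56, -19.7, 0], [-57, -20, 0], [-57, -20, 0], [-57, -20, 0], [-54, -19, 0], [-45, -15.8, 0]], turn=[[0, 0, 0], [0, 0, 0], [0, 0, 0], [0, 0, 0], [0, 0, 0], [0, 0, 0], [0, 0, 0], [0, 0, 0]])

```text
time_s: 23.5
tcp_pos: [0.5172, -0.1469, 0.2246]
eef_rot: [-0.001, 0.615, 0.789, -0.0]
wrist_force: [1.7, 0.1, 0.2]
width: 0.0562
finger_force: 0.0
```

Emit:
apply_moves(offset=[[-36, -12.5, 0], [-24, -8.5, 0], [-12, -4.2, 0], [-3, -1, 0], [0, 0, 0], [0, 0, 0], [0, 0, 0], [0, 0, 0]], turn=[[0, 0, 0], [0, 0, 0], [0, 0, 0], [0, 0, 0], [0, 0, 0], [0, 0, 0], [0, 0, 0], [0, 0, 0]])

```text
time_s: 24.5
tcp_pos: [0.5113, -0.2238, 0.2258]
eef_rot: [0.0, 0.614, 0.789, 0.0]
wrist_force: [0.9, 0.4, 0.9]
width: 0.056
finger_force: 0.0
```

```bash
python3 - <<'E'
from h import *
from plant import observe
s=observe(); print(s["tcp_pos"],s["width"]); rows(s,[[*TB[2],.1026]])
E
```

```text
[ 0.5113 -0.2238  0.2258] 0.05599005510748163
total [ -0.1   0.6 123.2]
```

Emit:
apply_moves(offset=[[0, 0.6, 20], [0, 0, 28], [0, 0, 28], [0, 0, 22], [0, 0, 14], [0, 0, 8], [0, 0, 3.2], [0, 0, 0]], turn=[[0, 0, 0], [0, 0, 0], [0, 0, 0], [0, 0, 0], [0, 0, 0], [0, 0, 0], [0, 0, 0], [0, 0, 0]])

```text
time_s: 25.5
tcp_pos: [0.5122, -0.2243, 0.103]
eef_rot: [0.0, 0.615, 0.789, 0.0]
wrist_force: [-0.0, -0.7, -0.3]
width: 0.0559
finger_force: 0.0
```

Emit:
apply_moves(offset=[[0, 0, 0], [0, 0, 0], [0, 0, 0], [0, 0, 0], [0, 0, 0], [0, 0, 0], [0, 0, 0], [0, 0, 0]], turn=[[0, 0, 0], [0, 0, 0], [0, 0, 0], [0, 0, 0], [0, 0, 0], [0, 0, 0], [0, 0, 0], [0, 0, 0]], grip=20)

```text
time_s: 26.5
tcp_pos: [0.5126, -0.2245, 0.1035]
eef_rot: [0.001, 0.615, 0.789, 0.0]
wrist_force: [0.4, -1.1, 6.6]
width: 0.0314
finger_force: 59.2
```

Emit:
apply_moves(offset=[[0, 0, -6], [0, 0, -14], [0, 0, -20], [0, 0, -22], [0, 0, -25], [0, 0, -25], [0, 0, -20], [0, 0, -13]], turn=[[0, 0, 0], [0, 0, 0], [0, 0, 0], [0, 0, 0], [0, 0, 0], [0, 0, 0], [0, 0, 0], [0, 0, 0]])

```text
time_s: 27.5
tcp_pos: [0.5121, -0.2242, 0.2492]
eef_rot: [0.001, 0.615, 0.789, 0.0]
wrist_force: [0.6, -0.5, -0.1]
width: 0.0315
finger_force: 59.3
```

```bash
python3 - <<'E'
from h import *
from plant import observe
s=observe(); print(s["tcp_pos"],s["width"]); rows(s,[[*PK[2],.247]])
E
```

```text
[ 0.5121 -0.2242  0.2492] 0.03153178015634724
total [413.6 217.2   2. ]
```

Emit:
apply_moves(offset=[[20, 10.5, 0], [36, 18.9, 0], [48, 25.2, 0], [50, 26.2, 0], [50, 26.2, 0], [50, 26.2, 0], [46, 24.2, 0], [38, 20, 0]], turn=[[0, 0, 0], [0, 0, 0], [0, 0, 0], [0, 0, 0], [0, 0, 0], [0, 0, 0], [0, 0, 0], [0, 0, 0]])

```text
time_s: 28.5
tcp_pos: [0.601, 0.1492, 0.2474]
eef_rot: [-0.0, 0.614, 0.789, -0.0]
wrist_force: [0.4, -0.0, 0.2]
width: 0.0316
finger_force: 59.4
```

Emit:
apply_moves(offset=[[32, 16.8, 0.5], [22, 11.5, 0.5], [14, 7.4, 0.5], [7.5, 4, 0.5], [0, 0, 0], [0, 0, 0], [0, 0, 0], [0, 0, 0]], turn=[[0, 0, 0], [0, 0, 0], [0, 0, 0], [0, 0, 0], [0, 0, 0], [0, 0, 0], [0, 0, 0], [0, 0, 0]])

```text
time_s: 29.5
tcp_pos: [0.6212, 0.2295, 0.2457]
eef_rot: [0.0, 0.615, 0.789, 0.0]
wrist_force: [-0.1, 0.2, 0.5]
width: 0.0318
finger_force: 59.4
```

```bash
python3 - <<'E'
from h import *
from plant import observe
s=observe(); print(s["tcp_pos"],s["width"]); rows(s,[[*PK[2],.1106]])
E
```

```text
[0.6212 0.2295 0.2457] 0.03178006695886461
total [  0.4   0.5 135.1]
```

Emit:
apply_moves(offset=[[0.4, 0.5, 15], [0, 0, 20], [0, 0, 20], [0, 0, 18], [0, 0, 12], [0, 0, 8], [0, 0, 8], [0, 0, 6]], turn=[[0, 0, 0], [0, 0, 0], [0, 0, 0], [0, 0, 0], [0, 0, 0], [0, 0, 0], [0, 0, 0], [0, 0, 0]])

```text
time_s: 30.5
tcp_pos: [0.6219, 0.2306, 0.1385]
eef_rot: [0.0, 0.615, 0.789, 0.0]
wrist_force: [0.6, -0.3, -0.3]
width: 0.0314
finger_force: 59.4
```

Emit:
apply_moves(offset=[[0, 0, 6], [0, 0, 6], [0, 0, 6], [0, 0, 4], [0, 0, 3], [0, 0, 2], [0, 0, 0.6], [0, 0, 0]], turn=[[0, 0, 0], [0, 0, 0], [0, 0, 0], [0, 0, 0], [0, 0, 0], [0, 0, 0], [0, 0, 0], [0, 0, 0]])

```text
time_s: 31.5
tcp_pos: [0.6217, 0.2305, 0.111]
eef_rot: [0.0, 0.615, 0.789, 0.0]
wrist_force: [0.7, 0.4, -0.2]
width: 0.0314
finger_force: 59.4
```

Emit:
apply_moves(offset=[[0, 0, 0.3], [0, 0, 0], [0, 0, 0], [0, 0, 0], [0, 0, 0], [0, 0, 0], [0, 0, 0], [0, 0, 0]], turn=[[0, 0, 0], [0, 0, 0], [0, 0, 0], [0, 0, 0], [0, 0, 0], [0, 0, 0], [0, 0, 0], [0, 0, 0]], grip=56)

```text
time_s: 32.5
tcp_pos: [0.6216, 0.2305, 0.1106]
eef_rot: [-0.0, 0.615, 0.789, 0.0]
wrist_force: [0.6, 0.0, 0.5]
width: 0.0559
finger_force: 0.0
```

Emit:
apply_moves(offset=[[0, 0, -10], [0, 0, -15], [0, 0, -20], [0, 0, -20], [0, 0, -20], [0, 0, -20], [0, 0, -10], [0, 0, 0]], turn=[[0, 0, 0], [0, 0, 0], [0, 0, 0], [0, 0, 0], [0, 0, 0], [0, 0, 0], [0, 0, 0], [0, 0, 0]])

```text
time_s: 33.5
tcp_pos: [0.6224, 0.2307, 0.2272]
eef_rot: [0.001, 0.615, 0.789, 0.001]
wrist_force: [0.7, 0.0, 0.6]
width: 0.0561
finger_force: 0.0
```

```bash
python3 - <<'E'
from h import *
from plant import observe,eyes
s=observe(); im=eyes.read_camera("wrist")
print(s["tcp_pos"]); rows(s,[[*TB[3],.225]])
cv2.imwrite("pics/w8.png",im)
E
```

```text
[0.6224 0.2307 0.2272]
total [-452.9 -218.1    1.6]
```

View pics/w8.png

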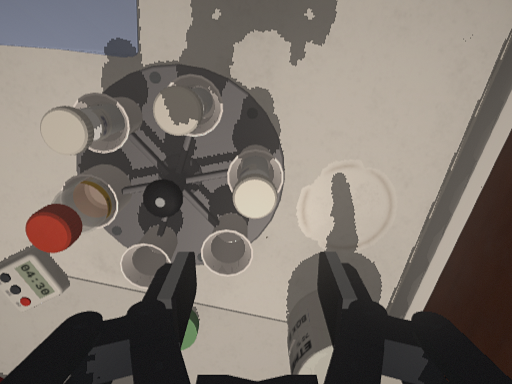

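All three are seated in order: caps at (65,130), (178,110) and (255,198). Pocket 4 at (227,252) is free. Now tube 4.

Emit:
apply_moves(offset=[[-28, -13.5, 0], [-44, -21.2, 0], [-53, -25.5, 0], [-53, -25.5, 0], [-53, -25.5, 0], [-53, -25.5, 0], [-52, -25, 0], [-44, -21.2, 0]], turn=[[0, 0, 0], [0, 0, 0], [0, 0, 0], [0, 0, 0], [0, 0, 0], [0, 0, 0], [0, 0, 0], [0, 0, 0]])

```text
time_s: 34.55
tcp_pos: [0.5358, -0.1844, 0.2245]
eef_rot: [-0.001, 0.615, 0.789, -0.0]
wrist_force: [0.1, -0.2, 0.3]
width: 0.056
finger_force: 0.0
```

Emit:
apply_moves(offset=[[-35, -16.8, 0], [-23, -11, 0], [-12, -5.8, 0], [-3, -1.6, 0], [0, 0, 0], [0, 0, 0], [0, 0, 0], [0, 0, 0]], turn=[[0, 0, 0], [0, 0, 0], [0, 0, 0], [0, 0, 0], [0, 0, 0], [0, 0, 0], [0, 0, 0], [0, 0, 0]])

```text
time_s: 35.55
tcp_pos: [0.521, -0.2616, 0.2257]
eef_rot: [0.0, 0.614, 0.789, 0.0]
wrist_force: [0.0, 0.1, -0.7]
width: 0.0559
finger_force: 0.0
```

```bash
python3 - <<'E'
from h import *
from plant import observe
s=observe(); print(s["tcp_pos"],s["width"]); rows(s,[[*TB[3],.1026]])
E
```

```text
[ 0.521  -0.2616  0.2257] 0.055934465343730845
total [ -0.3   0.5 123.1]
```

Emit:
apply_moves(offset=[[-0.3, 0.5, 20], [0, 0, 28], [0, 0, 28], [0, 0, 22], [0, 0, 14], [0, 0, 8], [0, 0, 3], [0, 0, 0]], turn=[[0, 0, 0], [0, 0, 0], [0, 0, 0], [0, 0, 0], [0, 0, 0], [0, 0, 0], [0, 0, 0], [0, 0, 0]])

```text
time_s: 36.55
tcp_pos: [0.5219, -0.2625, 0.1031]
eef_rot: [0.0, 0.615, 0.789, 0.0]
wrist_force: [-0.1, -0.2, 0.7]
width: 0.0561
finger_force: 0.0
```

Emit:
apply_moves(offset=[[0, 0, 0], [0, 0, 0], [0, 0, 0], [0, 0, 0], [0, 0, 0], [0, 0, 0], [0, 0, 0], [0, 0, 0]], turn=[[0, 0, 0], [0, 0, 0], [0, 0, 0], [0, 0, 0], [0, 0, 0], [0, 0, 0], [0, 0, 0], [0, 0, 0]], grip=20)

```text
time_s: 37.55
tcp_pos: [0.5222, -0.2628, 0.1037]
eef_rot: [0.001, 0.615, 0.789, 0.0]
wrist_force: [0.2, 0.3, 5.3]
width: 0.0315
finger_force: 59.3
```

Emit:
apply_moves(offset=[[0, 0, -6], [0, 0, -14], [0, 0, -20], [0, 0, -22], [0, 0, -25], [0, 0, -25], [0, 0, -20], [0, 0, -13]], turn=[[0, 0, 0], [0, 0, 0], [0, 0, 0], [0, 0, 0], [0, 0, 0], [0, 0, 0], [0, 0, 0], [0, 0, 0]])

```text
time_s: 38.55
tcp_pos: [0.5217, -0.2624, 0.2493]
eef_rot: [0.001, 0.615, 0.789, 0.0]
wrist_force: [-0.3, -0.2, -0.8]
width: 0.0315
finger_force: 59.4
```

```bash
python3 - <<'E'
from h import *
from plant import observe
s=observe(); print(s["tcp_pos"],s["width"]); rows(s,[[*PK[3],.247]])
E
```

```text
[ 0.5217 -0.2624  0.2493] 0.03145797582477726
total [377.8 190.    2.1]
```

Emit:
apply_moves(offset=[[20, 10.1, 0], [34, 17.1, 0], [46, 23.1, 0], [48, 24.1, 0], [48, 24.1, 0], [46, 23.1, 0], [40, 20.1, 0], [34, 17.1, 0]], turn=[[0, 0, 0], [0, 0, 0], [0, 0, 0], [0, 0, 0], [0, 0, 0], [0, 0, 0], [0, 0, 0], [0, 0, 0]])

```text
time_s: 39.55
tcp_pos: [0.597, 0.0861, 0.2464]
eef_rot: [-0.001, 0.614, 0.789, -0.001]
wrist_force: [-0.1, -0.6, -0.4]
width: 0.0316
finger_force: 59.4
```

Emit:
apply_moves(offset=[[28, 14.1, 0.5], [19, 9.5, 0.5], [10, 5, 0.5], [4.5, 2.4, 0.5], [0, 0, 0], [0, 0, 0], [0, 0, 0], [0, 0, 0]], turn=[[0, 0, 0], [0, 0, 0], [0, 0, 0], [0, 0, 0], [0, 0, 0], [0, 0, 0], [0, 0, 0], [0, 0, 0]])

```text
time_s: 40.55
tcp_pos: [0.6132, 0.1498, 0.2457]
eef_rot: [0.0, 0.615, 0.789, 0.0]
wrist_force: [1.0, 0.4, -1.1]
width: 0.0313
finger_force: 59.4
```

```bash
python3 - <<'E'
from h import *
from plant import observe
s=observe(); print(s["tcp_pos"],s["width"]); rows(s,[[*PK[3],.1107]])
E
```

```text
[0.6132 0.1498 0.2457] 0.03129437962552734
total [  0.5   0.5 135. ]
```

Emit:
apply_moves(offset=[[0.5, 0.5, 15], [0, 0, 20], [0, 0, 20], [0, 0, 18], [0, 0, 12], [0, 0, 8], [0, 0, 8], [0, 0, 6]], turn=[[0, 0, 0], [0, 0, 0], [0, 0, 0], [0, 0, 0], [0, 0, 0], [0, 0, 0], [0, 0, 0], [0, 0, 0]])

```text
time_s: 41.55
tcp_pos: [0.6138, 0.1508, 0.1386]
eef_rot: [0.0, 0.615, 0.789, 0.0]
wrist_force: [-0.1, 0.1, -0.3]
width: 0.0316
finger_force: 59.4
```

Emit:
apply_moves(offset=[[0, 0, 6], [0, 0, 6], [0, 0, 6], [0, 0, 4], [0, 0, 3], [0, 0, 2], [0, 0, 0.6], [0, 0, 0]], turn=[[0, 0, 0], [0, 0, 0], [0, 0, 0], [0, 0, 0], [0, 0, 0], [0, 0, 0], [0, 0, 0], [0, 0, 0]])

```text
time_s: 42.55
tcp_pos: [0.6136, 0.1508, 0.1111]
eef_rot: [0.0, 0.615, 0.789, 0.0]
wrist_force: [0.1, 0.1, -0.8]
width: 0.0314
finger_force: 59.4
```

Emit:
apply_moves(offset=[[0, 0, 0.3], [0, 0, 0], [0, 0, 0], [0, 0, 0], [0, 0, 0], [0, 0, 0], [0, 0, 0], [0, 0, 0]], turn=[[0, 0, 0], [0, 0, 0], [0, 0, 0], [0, 0, 0], [0, 0, 0], [0, 0, 0], [0, 0, 0], [0, 0, 0]], grip=56)

```text
time_s: 43.55
tcp_pos: [0.6135, 0.1508, 0.1107]
eef_rot: [-0.0, 0.615, 0.789, -0.0]
wrist_force: [-0.1, 0.5, 0.0]
width: 0.056
finger_force: 0.0
```

Emit:
apply_moves(offset=[[0, 0, -10], [0, 0, -15], [0, 0, -20], [0, 0, -20], [0, 0, -20], [0, 0, -20], [0, 0, -10], [0, 0, 0]], turn=[[0, 0, 0], [0, 0, 0], [0, 0, 0], [0, 0, 0], [0, 0, 0], [0, 0, 0], [0, 0, 0], [0, 0, 0]])

```text
time_s: 44.55
tcp_pos: [0.6143, 0.1509, 0.2272]
eef_rot: [0.001, 0.615, 0.789, 0.001]
wrist_force: [-0.0, -0.5, -0.0]
width: 0.0557
finger_force: 0.0
```

Emit:
apply_moves(offset=[[-20, 0, 0], [-35, 0, 0], [-40, 0, 0], [-40, 0, 0], [-40, 0, 0], [-30, 0, 0], [-15, 0, 0], [0, 0, 0]], turn=[[0, 0, 0], [0, 0, 0], [0, 0, 0], [0, 0, 0], [0, 0, 0], [0, 0, 0], [0, 0, 0], [0, 0, 0]])

```text
time_s: 45.55
tcp_pos: [0.667, -0.0636, 0.2249]
eef_rot: [-0.001, 0.615, 0.788, -0.0]
wrist_force: [-0.5, 0.3, -0.7]
width: 0.0561
finger_force: 0.0
```

```bash
python3 - <<'E'
from h import *
from plant import observe,eyes
s=observe(); t=eyes.read_camera("top"); u=eyes.read_camera("scene")
print(s["tcp_pos"],s["time_s"])
cv2.imwrite("pics/end.png",np.hstack([cv2.resize(t[120:260,80:240],(400,350)),cv2.resize(u[190:330,80:240],(400,350))]))
E
```

```text
[ 0.667  -0.0636  0.2249] 45.55
```

View pics/end.png

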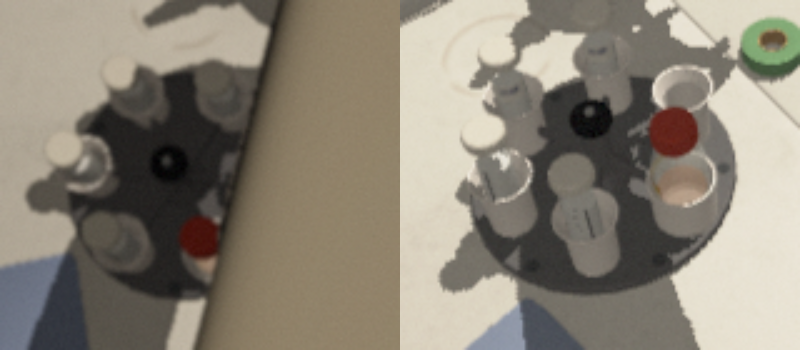

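The right-hand view shows all four tubes upright and seated, at (573,175), (485,132), (497,52) and (595,15). The bottle at (675,132) is in place and the fifth pocket is empty, so I'm handing in.

```bash
python3 -c "
from plant import env
print(env.job_done())"
```

```text
the job is handed in; nothing more can be done
None
```

The four sample tubes now stand in pockets 1 to 4 in run order, upright and released. The rinse bottle looks undisturbed, and I handed the job in at about 46 s of the 102 s limit; no verdict came back.

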